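Pack the sample case flat and shut its lid

TASK

Finish packing the open sample case so that its lid will shut. First push over the jar standing in the deep bay and the hand stamp standing in the shallow bay so that each lies flat in its own bay, without lifting them out; then put the tape measure flat on the floor of the shallow bay in the room left beside the stamp, let go of it, and finally close the lid fully. Leave the other things on the table where they are.

Things in the scene. Friction and masses are not known exactly. Their poses are not given: they have to be found in the camera images.
- case: grey open case with a hinged lid, fixed to the table. Outside 205 mm along its x, 217 mm along its y, 90 mm high to the rim; walls 6 mm. Origin: centre of its underside, z up. The hinge is on its +x side (about the robot's right), the latches on its -x side. Two bays side by side, split by a divider 5 mm thick, its top 70 mm above the table.
- deep_bay (a point): centre of the floor of the deep bay next to the hinge; axes as the case's. The bay is 78 mm wide along x and 205 mm long along y; floor 6 mm above the table, 84 mm below the rim.
- shallow_bay (a point): centre of the floor of the shallow bay on the latch side; axes as the case's. The bay is 110 mm wide along x and 205 mm long along y; floor 40 mm above the table, 50 mm below the rim.
- case_lid (a joint): the case's lid: 0 = shut, grows as it opens, 1.57 = upright, stop at 2.1; starts open, leaning back past upright. Stiff hinge: it stays at any angle and takes up to about 0.6 N m to move, so push it all the way down. The panel reaches 205 mm from the hinge, is 217 mm wide and 10 mm thick; shut, it lies from 90 to 100 mm above the table.
- lid_hinge (a point): middle of the lid's hinge line, on the top of the case's +x rim, 90 mm above the table; the hinge line runs along the case's y. Axes as the case's. The lid's underside lies in a plane through this line.
- lid_edge (a point): middle of the lid's free edge, half-way through its thickness; moves with the lid.
- jar_mid (a point): centre (half-way up) of the plain jar with a black lid, 70 mm across, 116 mm high, 0.3 to 0.55 kg, that stands in the deep bay close to its +y end wall (the end away from the robot), top 32 mm above the rim. Its z axis is the jar's axis. It must fall towards the bay's -y end, where there is room; lying along the bay its top is 76 mm above the table, under the lid.
- jar: the same jar; origin at the centre of its base.
- stamp_mid (a point): 40 mm above the underside of the hand stamp (60 g, 80 mm high): round knob handle 27 mm across on a foot 27 mm (own x) by 46 mm (own y), 20 mm high; z axis up the handle. It stands near the middle of the shallow bay, top about 28 mm above the rim, own x roughly along the bay (the case's y, either way).
- stamp: the same stamp; origin at the centre of its underside. Pushed over a long foot edge (along its own x) it lies 27 mm high and takes 80 mm of the bay's length from that edge; it lies flat only where 80 mm is left before the end wall, so push it over towards the end wall that is farther from it.
- measure_mid (a point): centre, 13 mm up, of the pocket tape measure lying on its side on the table left of the case; z up. 58 x 90 x 28 mm with its hook; solid body 54 mm (own x) by 59 mm (own y), 26 mm high. Grasp it across own x from above. It does not fit under the lid on top of the stamp.
- tape_measure: the same tape measure; origin on its underside, 2 mm to -x and 3.5 mm to +y (own axes) of the centre above.
- tape_roll: bystander: brown roll of packing tape lying flat, 100 mm across, 48 mm high, near the tape measure; origin at the centre of its underside.
- loose_lid: bystander: jar lid lying flat, inner side up (cream with a black rim), 69 mm across, 12 mm high, near the tape measure; origin at the centre of its underside.
- near_jar: bystander: sauce jar, 70 mm across, 116 mm high, standing behind the case to the right; origin at the centre of its base.
- spare_jar: bystander: sauce jar, 70 mm across, 116 mm high, standing behind the case; origin at the centre of its base.
Mind the look-alikes: they are no part of the job. Leave any red look-alike of the jar alone.

How it is judged:
On the way, in this order (a step that is already met when the one before it is completed fails the run):
1. the jar lies flat in the deep bay and the stamp lies flat in the shallow bay (angle between jar's own z axis and vertical above 1.4 rad and x of jar_mid in the frame of case between 0.019 and 0.096 m and y of jar_mid in the frame of case between -0.103 and 0.103 m and z of jar_mid in the frame of case below 0.055 m and angle between stamp's own z axis and vertical above 1.35 rad and x of stamp_mid in the frame of case between -0.097 and 0.014 m and y of stamp_mid in the frame of case between -0.103 and 0.103 m and z of stamp_mid in the frame of case below 0.075 m), for 0.2 s.
2. the tape measure lies flat on the floor of the shallow bay, let go (angle between tape_measure's own z axis and vertical below 0.2 rad and x of measure_mid in the frame of case between -0.097 and 0.014 m and y of measure_mid in the frame of case between -0.103 and 0.103 m and z of measure_mid in the frame of case between 0.04 and 0.065 m and contact force between tape_measure and the fingers below 0.1 N), for 0.2 s.
At the end, for the whole second after the job is handed in: Lid shut (under 0.04 rad); jar lying in the deep bay (1.4 rad or more from vertical); stamp lying in the shallow bay (1.35 rad or more); tape measure flat (within 0.2 rad) on the shallow bay floor, centre below 65 mm; all at rest; bystanders within 40 mm of their start (all of step 1 and value of joint case_lid below 0.04 rad and angle between tape_measure's own z axis and vertical below 0.2 rad and x of measure_mid in the frame of case between -0.097 and 0.014 m and y of measure_mid in the frame of case between -0.103 and 0.103 m and z of measure_mid in the frame of case between 0.04 and 0.065 m and linear speed of each of jar, stamp, tape_measure below 0.02 m/s); the robot touches nothing.
It fails at once if the jar is lifted out instead of pushed over (height (world z) of jar_mid above 0.105 m).
It fails at once if the stamp is lifted out instead of pushed over (height (world z) of stamp_mid above 0.12 m).
It fails at once if a bystander is moved more than 40 mm or knocked over (distance of any of tape_roll, loose_lid, near_jar, spare_jar from where it was at the start of the episode above 0.04 m or angle between any of tape_roll, loose_lid, near_jar, spare_jar's own z axis and vertical above 0.5 rad).
It also fails if it takes over 72 s, if anything falls off the work surface, if the arm or the gripper's body presses on something with over 40 N, if the wrist force passes 120 N, or if a joint passes its speed limit or range.

ROBOT

A 7-joint arm with a two-finger parallel gripper is mounted at the origin on a cart in front of the work surface, level with it; the furniture and walls round the work are solid. World frame = base frame: x ahead of the robot, y to its left, z up, the work surface at z = 0. Lengths are in m, angles in rad, forces in N, time in s.
With the tool pointing down it reaches from about 0.35 to 0.9 m from the base axis. Payload 7.2 kg.
Tool frame: the origin (TCP) lies on the centre line of the jaws, within the pads' length; the fingertips stand env.tip_reach ahead of it and the grasp point (between the pads) is the TCP (env.tip_reach is the distance from the TCP to the fingertips, in m); z points along the fingers, y is the line along which they close (so a half turn about z gives the same grasp; the last joint's range is limited). The gripper opens to 85 mm and grips with 20 to 120 N. Pads are 22 mm wide; open, the fingers measure 114 mm over their backs; the gripper's body (76 mm by 85 mm) begins 54 mm behind the grasp point. The pads swing forward as they close: fully open they stand 13 mm farther back than shut.
Start: joints at [-1.189, 0.411, -0.013, 1.596, 0.006, 1.134, -0.082], TCP at [0.272, 0.563, 0.25] pointing down, gripper open.
Joint ranges: [-2.95, 2.95], [-0.29, 1.99], [-1.47, 1.44], [0.14, 2.54], [-1.03, 4.17], [0.13, 1.85], [-2.86, 2.86]. Speed limits (rad/s): [2.39, 2.39, 3.01, 3.01, 3.14, 3.14, 3.14].

INTERFACE

Orientations are given as a unit quaternion [x, y, z, w].
In Python, from station import env, imaging gives the robot as it stands. The module is installed in compiled form; this text tells all that it offers.
- The arm moves only by the shell command python3 -m crank 'ROWS' [FORCE]. ROWS is JSON, one flat list of numbers, 7 for each row, row after row: the shift along the tool's x, y, z in m, then the turn, a rotation vector about the tool's x, y, z in degrees, then the gripper command: -1 is shut, 1 is fully open, values between are in proportion. A call has 1 to 12 rows; each row is the pose to reach, as a shift and turn from the pose commanded when the call began, along the tool's axes at that moment; what a row does not reach only later rows make up. A row lasts 1/8 s, in which the tool goes at most 62.5 mm and 10.7 degrees, less where a joint would pass 70% of its speed; a pose out of reach is approached as far as the arm can. A call with a gripper value outside its range is refused whole. The fingers move at their own pace and stop on an object; FORCE is the grip in N (left out, the last holds). Time passes only in rows, so rows that repeat a pose let the fingers close. It gives the time, the measured TCP pose, the force, the opening and the grip force at its end, in the units of the state.
- env.observe(): the state, without advancing time (a new reading comes with each control period).
- imaging.grab_frame(name): name is "side" or "top" or "wrist"; returns (picture, depth): 400x640x3 uint8, red, green, blue; 400x640 float32, m along the optical axis (not along the pixel's ray), 0 where there is no reading.
- imaging.camera_params(name): a dict with "mtx" (3x3 intrinsics, pixels), "rvec" (rotation vector, rad) and "tvec" (3), from world to camera coordinates, as OpenCV has them. Camera axes: x right, y down, z forward; pixel columns grow to the right and rows downward; lengths in m; the calibration is good to about 2 mm. A picture is of the moment at which its call begins: read the wrist's pose just before it. camera_params takes no time and is no camera call; for the wrist camera it gives the pose at the moment of the call.
- env.sign_off(): hands the job in; it is judged then, once.
The state is a dict: "time": time; "joint_positions": joint angles; "qvel": joint speeds; "joint_efforts": joint torques, N m; "tool_pos": TCP position; "ee_rot": TCP orientation; "force": force on the tool from outside, world axes, zero at the start; "ft_torque": the same for the moment, N m; "width": finger opening in m; "finger_force": force on a finger pad.
Only numpy, scipy, OpenCV 4.12 (cv2) and the standard library are available. Lean on these libraries where they do the work, as an engineer would, in place of code of your own. Each camera call takes 0.05 s, during which the arm holds its last target. There are 200 camera calls.

## Working session

There is one attempt and no reset: what is moved stays moved. The work goes in short steps, Python scripts to look and compute and a shell command to move; the robot and the scene stay as the last step left them, time stands still between calls to the robot, and variables do not carry over. Pictures are saved under pics/ and viewed, at most 10 in all, crops included, and the job is handed in when it is done.

```bash
mkdir -p pics
cat > h.py <<'E'
import numpy as np, cv2
from station import env, imaging
from scipy.spatial.transform import Rotation as R
def cloud(name):
    p,d=imaging.grab_frame(name); c=imaging.camera_params(name)
    K=np.array(c["mtx"]);Rm=cv2.Rodrigues(np.array(c["rvec"],float))[0];t=np.array(c["tvec"]).ravel()
    v,u=np.mgrid[:400,:640]
    P=np.stack([(u-K[0,2])/K[0,0]*d,(v-K[1,2])/K[1,1]*d,d],-1)
    W=(P-t)@Rm; W[d==0]=np.nan
    return p,W
def save(n,p): cv2.imwrite(n,cv2.cvtColor(p,cv2.COLOR_RGB2BGR))
E
python3 - <<'E'
from h import *
for n in("top","side"):
    p,W=cloud(n); save(f"pics/{n}0.png",p); np.save(f"{n}0.npy",W); np.save(f"{n}0p.npy",p)
s=env.observe(); print(s["tool_pos"],R.from_quat(s["ee_rot"]).as_matrix().round(3),env.tip_reach,s["force"],s["time"])
E
```

```text
[0.27159718 0.56246043 0.24954365] [[-0.901  0.435 -0.001]
 [ 0.435  0.901 -0.001]
 [-0.    -0.001 -1.   ]] 0.019 [-0.10711867  0.00257722  0.08563146] 0.1
```

View pics/top0.png

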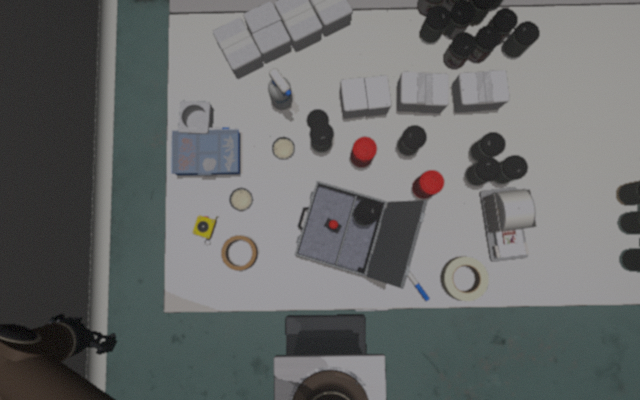

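View pics/side0.png

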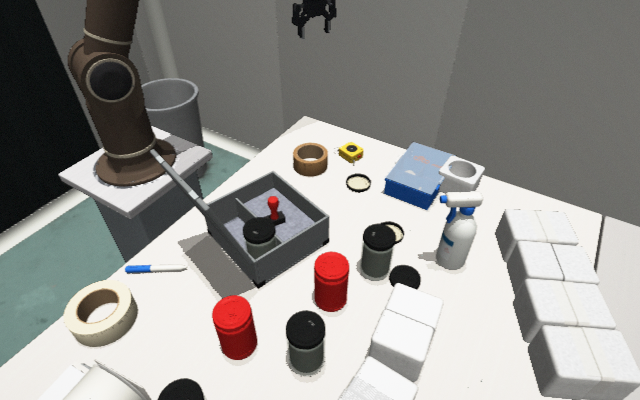

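The top view shows the case at about (345,232), its lid open to the right. The jar's black lid is at (367,212), the red stamp at (333,225), the yellow tape measure at (204,227), the brown roll at (239,252) and the loose lid at (241,199). The red jars at (364,151) and (430,183) are look-alikes, and so are the black-lidded jars behind the case. Only the jar at (367,212) stands inside the deep bay.

Run:
```python
from h import *
W=np.load("top0.npy");p=np.load("top0p.npy").astype(int)
v,u=np.mgrid[:400,:640]
reg=lambda a,b,c,d:(u>a)&(u<b)&(v>c)&(v<d)
z=W[...,2]
print("table",np.nanmedian(z[reg(170,200,250,290)]),"px at 235,350",W[232,345].round(3),W[232,346].round(3))
hs=cv2.cvtColor(np.load("top0p.npy"),cv2.COLOR_RGB2HSV)
m=reg(290,400,175,290)&(abs(z-.09)<.006)
P=W[m][:,:2]; r=cv2.minAreaRect((P*1000).astype(np.float32)); print("rim",m.sum(),r,cv2.boxPoints(r).round())
for n,mm in dict(jar=reg(350,385,195,230)&(z>.112)&(z<.13),stamp=reg(322,345,212,238)&(hs[...,0]<8)&(hs[...,1]>120)).items():
    Q=W[mm]; print(n,len(Q),np.nanmedian(Q,0).round(4),np.nanmin(Q,0).round(3),np.nanmax(Q,0).round(3))
m=reg(185,222,208,245)&(z>.008)&(hs[...,1]>0);Q=W[m];print("meas",len(Q),np.nanmedian(Q,0).round(3),np.nanmin(Q,0).round(3),np.nanmax(Q,0).round(3))
# lid
m=reg(368,430,195,290)&(z>.1)&(z<.5);Q=W[m];print("lid",len(Q),np.nanmin(Q,0).round(3),np.nanmax(Q,0).round(3))
for n,a in dict(roll=(218,260,232,272),loose=(226,256,186,212)).items():
    m=reg(*a)&(z>.006);Q=W[m];print(n,((np.nanmin(Q,0)+np.nanmax(Q,0))/2).round(3),np.nanmax(Q,0).round(3))
pp=np.load("top0p.npy").astype(np.uint8)
a=cv2.resize(pp[180:292,290:430],None,fx=4,fy=4,interpolation=cv2.INTER_CUBIC)[:, :560]
b=cv2.resize(pp[205:247,182:227],None,fx=5,fy=5,interpolation=cv2.INTER_CUBIC)
c=np.zeros((448,800,3),np.uint8);c[:a.shape[0],:560]=a;c[:b.shape[0],565:565+b.shape[1]]=b;save("pics/c1.png",c)
```

```text
table -0.00030548837278403457 px at 235,350 [ 0.5   -0.052  0.067] [ 0.5   -0.054  0.073]
rim 727 ((511.4735412597656, -39.70953369140625), (213.0065460205078, 217.20094299316406), 72.35633087158203) [[ 376. -108.]
 [ 583. -174.]
 [ 647.   29.]
 [ 440.   95.]]
jar 502 [ 0.5535 -0.1103  0.1203] [ 0.504 -0.155  0.112] [ 0.587 -0.077  0.128]
stamp 56 [ 0.5203 -0.0167  0.1149] [ 0.51  -0.028  0.108] [ 0.532 -0.006  0.122]
meas 408 [0.525 0.356 0.025] [0.475 0.32  0.008] [0.558 0.388 0.035]
lid 3421 [ 0.358 -0.237  0.1  ] [ 0.587 -0.111  0.29 ]
roll [0.449 0.253 0.031] [0.504 0.304 0.056]
loose [0.607 0.252 0.011] [0.643 0.286 0.015]
```

View pics/c1.png

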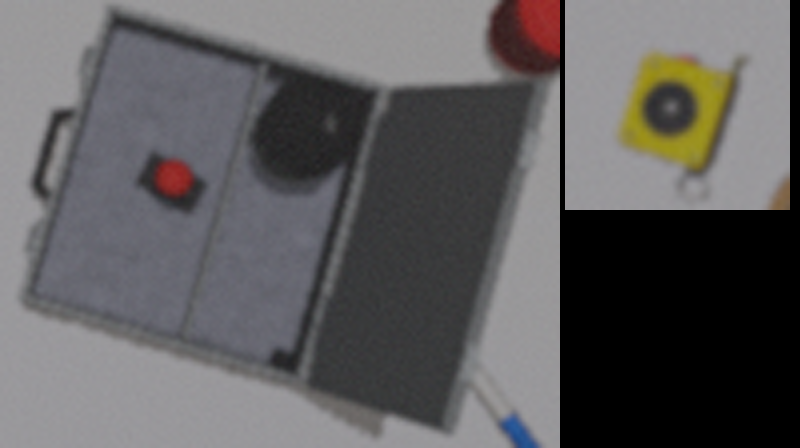

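The crop confirms three things. The black-lidded jar is in the bay's far end, the red stamp is mid-bay, and the yellow tape measure has its hook towards (690,190) in the crop. I'll take closer wrist views of the measure and the case.

```bash
python3 -m crank '[-0.06,-0.03,-0.04,0,0,0,-1, -0.11,-0.05,-0.08,0,0,-4,-1, -0.16,-0.07,-0.12,0,0,-8,-1, -0.21,-0.09,-0.15,0,0,-8,-1, -0.25,-0.105,-0.15,0,0,-8,-1, -0.25,-0.105,-0.15,0,0,-8,-1]' 40
python3 - <<'E'
from h import *
p,W=cloud("wrist"); np.save("w1.npy",W);np.save("w1p.npy",p);save("pics/w1.png",p)
s=env.observe();print(s["tool_pos"],R.from_quat(s["ee_rot"]).as_matrix().round(3));c=imaging.camera_params("wrist");Rm=cv2.Rodrigues(np.array(c["rvec"],float))[0];print(-Rm.T@np.array(c["tvec"]).ravel(),Rm[2])
E
```

```text
time: 0.85
tool_pos: [0.4554, 0.3547, 0.4015]
ee_rot: [0.159, 0.987, -0.0, 0.002]
force: [-0.8, 0.8, -0.2]
width: 0.0001
finger_force: 0.0
[0.45314488 0.35719874 0.40060491] [[-0.951  0.31   0.001]
 [ 0.31   0.951 -0.   ]
 [-0.001  0.    -1.   ]]
[0.3737777  0.38347582 0.52405649] [ 0.30833543 -0.10073701 -0.94592881]
```

View pics/w1.png

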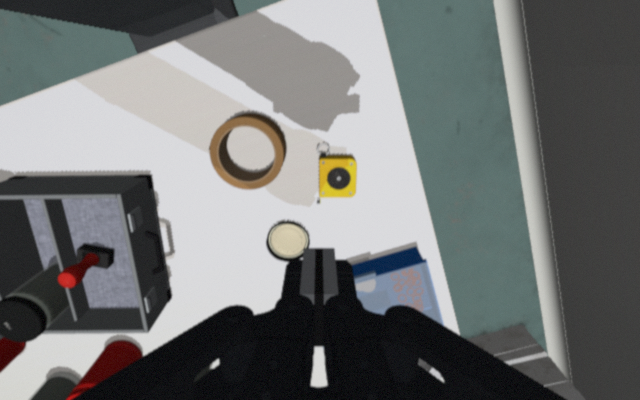

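```bash
python3 -m crank '[-0.01,-0.06,0,0,0,0,-1, -0.03,-0.12,-0.01,0,0,0,-1, -0.04,-0.18,-0.02,0,0,0,-1, -0.06,-0.24,-0.02,0,0,0,-1, -0.07,-0.30,-0.02,0,0,0,-1, -0.09,-0.36,-0.02,0,0,0,-1, -0.09,-0.37,-0.02,0,0,0,-1, -0.09,-0.37,-0.02,0,0,0,-1]'
python3 - <<'E'
from h import *
p,W=cloud("wrist"); np.save("w2.npy",W);np.save("w2p.npy",p);save("pics/w2.png",p)
s=env.observe();print(s["tool_pos"],R.from_quat(s["ee_rot"]).as_matrix().round(3))
W1=np.load("w1.npy");h=cv2.cvtColor(np.load("w1p.npy"),cv2.COLOR_RGB2HSV)
m=(h[...,0]>20)&(h[...,0]<35)&(h[...,1]>150)&(h[...,2]>120)&(W1[...,2]>.018)
Q=W1[m];r=cv2.minAreaRect((Q[:,:2]*1000).astype(np.float32));print("meas yellow",len(Q),np.median(Q[:,2]),r,W1[147,323],W1[200,319])
E
```

```text
time: 1.9
tool_pos: [0.4237, -0.0192, 0.42]
ee_rot: [0.154, 0.988, 0.0, -0.0]
force: [-0.6, 1.0, 0.5]
width: -0.0002
finger_force: 0.0
[ 0.4239488  -0.01830706  0.41995306] [[-0.953  0.303 -0.001]
 [ 0.303  0.953  0.   ]
 [ 0.001  0.    -1.   ]]
meas yellow 908 0.024853564245333463 ((522.099853515625, 363.7582702636719), (50.55616760253906, 55.576927185058594), 72.01936340332031) [ 0.47885617  0.35596549 -0.00077419] [0.55353728 0.32544805 0.00667193]
```

View pics/w2.png

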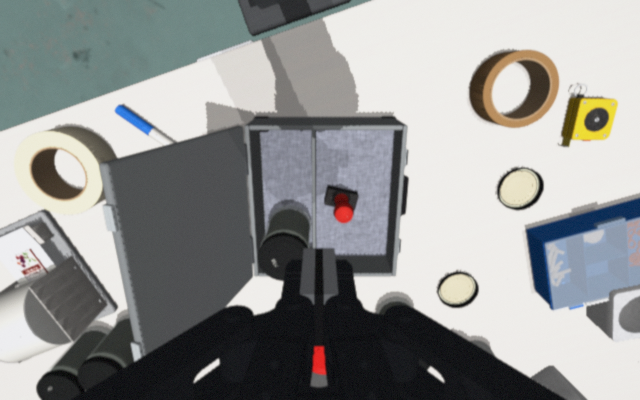

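Run:
```python
from h import *
W=np.load("w2.npy");p=np.load("w2p.npy");h=cv2.cvtColor(p,cv2.COLOR_RGB2HSV);z=W[...,2]
v,u=np.mgrid[:400,:640]
reg=lambda a,b,c,d:(u>=a)&(u<b)&(v>=c)&(v<d)
def line(m,dirx):
    Q=W[m][:,:2]; Q=Q[np.isfinite(Q[:,0])]
    l=cv2.fitLine(Q.astype(np.float32),cv2.DIST_HUBER,0,.01,.01).ravel();return l.round(4),len(Q),np.degrees(np.arctan2(l[1],l[0])).round(2)
rz=abs(z-.09)<.005
print("latch rim",line(reg(385,412,135,262)&rz,0)); print("near rim",line(reg(262,390,108,140)&rz,0))
print("hinge rim",line(reg(240,265,140,240)&rz,0)); print("far rim",line(reg(345,395,262,285)&rz,0)); print("divider",line(reg(305,325,140,240)&(abs(z-.07)<.004),0))
for r0 in(150,180):print([f"{i}:{W[r0,i,0]:.3f},{W[r0,i,1]:.3f},{z[r0,i]:.3f}" for i in range(240,266,3)])
print([f"{i}:{W[150,i,0]:.3f},{W[150,i,1]:.3f},{z[150,i]:.3f}" for i in range(382,412,3)])
yaw=np.radians(-17.64);ey=np.array([np.cos(yaw),np.sin(yaw)]);ex=np.array([ey[1],-ey[0]]);c0=np.array([.511,-.040])
C=np.stack([(W[...,:2]-c0)@ex,(W[...,:2]-c0)@ey],-1)
for n,m in dict(rim=reg(235,415,105,285)&rz,jartop=reg(255,320,225,280)&(abs(z-.122)<.006),stampred=reg(325,360,195,225)&(h[...,0]<8)&(h[...,1]>140)&(z>.1),foot=reg(320,360,180,215)&(abs(z-.06)<.005),sfloor=reg(320,400,130,255)&(abs(z-.04)<.004),dfloor=reg(258,312,130,200)&(abs(z-.006)<.005),lid=reg(100,250,120,350)&(z>.12)).items():
    Q=C[m];zz=z[m]; print(n,len(Q),"med",np.median(Q,0).round(3),"pc",np.percentile(Q,1,0).round(3),np.percentile(Q,99,0).round(3),"z",np.median(zz).round(3),zz.max().round(3))
```

```text
latch rim (array([ 0.9527, -0.3038,  0.541 ,  0.0575], dtype=float32), 643, np.float32(-17.69))
near rim (array([ 0.303 ,  0.953 ,  0.4116, -0.005 ], dtype=float32), 648, np.float32(72.36))
hinge rim (array([ 0.9544, -0.2986,  0.4587, -0.1249], dtype=float32), 659, np.float32(-17.37))
far rim (array([0.2818, 0.9595, 0.6348, 0.0073], dtype=float32), 234, np.float32(73.63))
divider (array([ 0.9525, -0.3046,  0.4937, -0.0482], dtype=float32), 352, np.float32(-17.73))
['240:0.405,-0.114,0.102', '243:0.407,-0.113,0.095', '246:0.409,-0.110,0.091', '249:0.410,-0.107,0.089', '252:0.414,-0.107,0.073', '255:0.418,-0.108,0.053', '258:0.423,-0.110,0.027', '261:0.428,-0.111,0.006', '264:0.429,-0.106,0.007']
['240:0.440,-0.128,0.106', '243:0.443,-0.125,0.101', '246:0.446,-0.124,0.092', '249:0.447,-0.121,0.090', '252:0.449,-0.119,0.086', '255:0.455,-0.120,0.066', '258:0.463,-0.123,0.041', '261:0.470,-0.125,0.016', '264:0.473,-0.123,0.007']
['382:0.474,0.060,0.040', '385:0.476,0.065,0.040', '388:0.477,0.069,0.040', '391:0.478,0.073,0.041', '394:0.478,0.076,0.047', '397:0.473,0.077,0.068', '400:0.469,0.078,0.086', '403:0.469,0.081,0.090', '406:0.473,0.086,0.082', '409:0.497,0.104,-0.000']
rim 2889 med [ 0.021 -0.037] pc [-0.105 -0.108] [0.101 0.107] z 0.09 0.095
jartop 1446 med [0.058 0.055] pc [0.027 0.029] [0.084 0.092] z 0.121 0.124
stampred 300 med [-0.026 -0.002] pc [-0.038 -0.01 ] [-0.016  0.012] z 0.115 0.12
foot 385 med [-0.021 -0.002] pc [-0.05  -0.013] [-0.004  0.014] z 0.058 0.065
sfloor 7840 med [-0.054 -0.016] pc [-0.1   -0.093] [0.003 0.098] z 0.04 0.044
dfloor 3521 med [ 0.055 -0.036] pc [ 0.017 -0.088] [0.093 0.02 ] z 0.006 0.011
lid 25573 med [ 0.141 -0.036] pc [ 0.028 -0.108] [0.169 0.094] z 0.239 0.467
```

Run:
```python
from h import *
yaw=np.radians(-17.65);ey=np.array([np.cos(yaw),np.sin(yaw)]);ex=np.array([ey[1],-ey[0]]);c0=np.array([.512,-.0376])
out=[]
for f in("w1","w2"):
    W=np.load(f+".npy");p=np.load(f+"p.npy");h=cv2.cvtColor(p,cv2.COLOR_RGB2HSV);z=W[...,2]
    C=np.stack([(W[...,:2]-c0)@ex,(W[...,:2]-c0)@ey],-1)
    b=(C[...,0]<.01)&(C[...,0]>-.085)&(abs(C[...,1])<.07)
    m=b&(abs(z-.06)<.006); n,l,st,_=cv2.connectedComponentsWithStats(m.astype(np.uint8)); k=1+np.argmax(st[1:,4]);Q=C[l==k]
    print(f,len(Q),cv2.minAreaRect((Q*1000).astype(np.float32)),np.median(Q,0))
    m=b&(z>.1)&(h[...,1]>120);Q=C[m]; print(" knob",len(Q),Q.mean(0),Q.min(0),Q.max(0),z[m].max())
p=np.load("w2p.npy");save("pics/c2.png",cv2.resize(p[110:290,230:420],None,fx=3,fy=3,interpolation=cv2.INTER_CUBIC))
```

```text
w1 437 ((-25.56788444519043, -0.07359886169433594), (27.004539489746094, 46.31432342529297), 79.22215270996094) [-0.03200965 -0.00420146]
 knob 388 [-0.02976343 -0.00311871] [-0.03956424 -0.01299293] [-0.01353856  0.01119932] 0.11865203889511707
w2 399 ((-23.86956214904785, 1.6947145462036133), (26.03445053100586, 45.74635314941406), 78.17233276367188) [-0.01844734 -0.00279038]
 knob 323 [-0.02368416 -0.00106334] [-0.03582977 -0.01097012] [-0.01205036  0.01363832] 0.11957946946790918
```

View pics/c2.png

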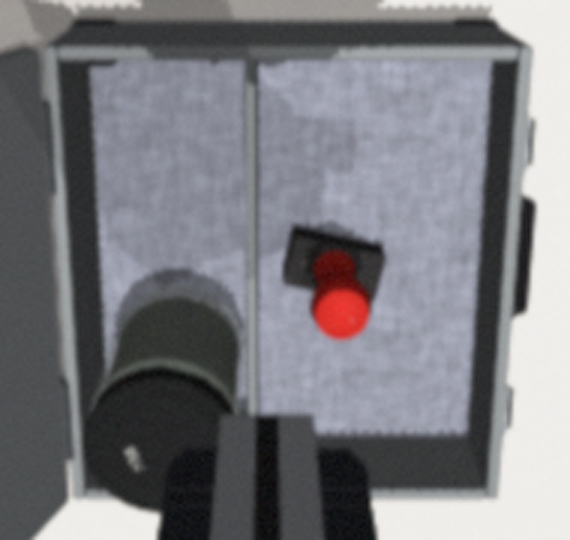

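Stamp centre in the case frame is about (-0.025, +0.001), tilted 11°, so the -y end is the farther one. The jar is at about (0.060, 0.058). I'll push both towards -y, stamp first.

```bash
python3 -m crank '[-0.05,0.015,0.03,0,0,0,-1, -0.10,0.025,0.06,0,0,0,-1, -0.135,0.033,0.10,0,0,0,-1, -0.135,0.033,0.16,0,0,0,-1, -0.135,0.033,0.22,0,0,0,-1, -0.135,0.033,0.27,0,0,0,-1, -0.135,0.033,0.30,0,0,0,-1, -0.135,0.033,0.30,0,0,0,-1]'
python3 -m crank '[-0.120,0.033,0.30,0,0,0,-1, 0,0,0,0,0,0,-1]' >/dev/null --help 2>&1 | head -1
python3 - <<'E'
from h import *
s=env.observe();print(s["time"],s["tool_pos"])
E
```

```text
time: 2.95
tool_pos: [0.561, -0.0273, 0.1173]
ee_rot: [0.153, 0.988, -0.0, -0.003]
force: [0.5, -0.3, 0.3]
width: -0.0002
finger_force: 0.0
2.95 [ 0.56099462 -0.02731328  0.11730737]
```

```bash
python3 -m crank '[0.015,0,0,0,0,0,-1, 0.021,0,0,0,0,0,-1, 0.026,0,0,0,0,0,-1, 0.031,0,0,0,0,0,-1, 0.036,0,0,0,0,0,-1, 0.041,0,0,0,0,0,-1, 0.046,0,0,0,0,0,-1, 0.051,0,0,0,0,0,-1, 0.056,0,0,0,0,0,-1, 0.056,0,0,0,0,0,-1]'
python3 - <<'E'
from h import *
p,W=cloud("top");save("pics/t2.png",p)
yaw=np.radians(-17.65);ey=np.array([np.cos(yaw),np.sin(yaw)]);ex=np.array([ey[1],-ey[0]]);c0=np.array([.512,-.0376])
C=np.stack([(W[...,:2]-c0)@ex,(W[...,:2]-c0)@ey],-1);h=cv2.cvtColor(p,cv2.COLOR_RGB2HSV)
m=(abs(C[...,0])<.09)&(abs(C[...,1])<.1)&(h[...,1]>120)&((h[...,0]<8)|(h[...,0]>172))
print(m.sum(),C[m].min(0),C[m].max(0),W[m][:,2].max())
E
```

```text
time: 4.2
tool_pos: [0.5089, -0.0128, 0.1203]
ee_rot: [0.154, 0.988, 0.0, -0.0]
force: [0.8, 0.6, -0.1]
width: 0.0003
finger_force: 0.0Traceback (most recent call last):
  File "<stdin>", line 6, in <module>
    return umr_minimum(a, axis, None, out, keepdims, initial, where)
ValueError: zero-size array to reduction operation minimum which has no identity
```

```bash
python3 -m crank '[0,0,-0.06,0,0,0,-1, 0.02,0,-0.12,0,0,0,-1, 0.05,-0.01,-0.18,0,0,0,-1, 0.08,-0.02,-0.23,0,0,0,-1, 0.09,-0.03,-0.28,0,0,0,-1, 0.09,-0.03,-0.30,0,0,0,-1, 0.09,-0.03,-0.30,0,0,0,-1]'
cat >> h.py <<'E'
yaw=np.radians(-17.65);ey=np.array([np.cos(yaw),np.sin(yaw)]);ex=np.array([ey[1],-ey[0]]);c0=np.array([.512,-.0376])
def case(W): return np.concatenate([np.stack([(W[...,:2]-c0)@ex,(W[...,:2]-c0)@ey],-1),W[...,2:]],-1)
E
python3 - <<'E'
from h import *
p,W=cloud("wrist");save("pics/w3.png",p[90:330,200:460]);np.save("w3.npy",W)
C=case(W);h=cv2.cvtColor(p,cv2.COLOR_RGB2HSV)
b=(C[...,0]>-.095)&(C[...,0]<.01)&(abs(C[...,1])<.1)
for n,m in dict(red=b&(h[...,1]>120)&((h[...,0]<8)|(h[...,0]>172)),all=b&(C[...,2]>.047)).items():
    Q=C[m];print(n,len(Q),np.percentile(Q,1,0).round(3),np.percentile(Q,99,0).round(3))
print(case(env.observe()["tool_pos"]))
E
```

```text
time: 5.12
tool_pos: [0.415, -0.0141, 0.4217]
ee_rot: [0.155, 0.988, 0.001, 0.002]
force: [0.7, 0.1, -1.3]
width: -0.0003
finger_force: 0.0
red 711 [-0.05  -0.096  0.052] [ 0.009 -0.012  0.452]
all 3331 [-0.05  -0.1    0.052] [ 0.01  -0.011  0.464]
[ 0.00709933 -0.09999131  0.42025333]
```

View pics/w3.png

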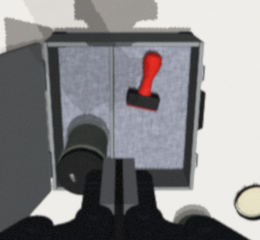

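Stamp lies flat, with its knob at y=-0.096 and its foot at about -0.012. Now the jar, from behind.

```bash
python3 -m crank '[-0.06,-0.015,0,0,0,0,-1, -0.12,-0.03,0.02,0,0,0,-1, -0.18,-0.045,0.05,0,0,0,-1, -0.23,-0.053,0.09,0,0,0,-1, -0.233,-0.053,0.15,0,0,0,-1, -0.233,-0.053,0.20,0,0,0,-1, -0.233,-0.053,0.25,0,0,0,-1, -0.233,-0.053,0.29,0,0,0,-1, -0.233,-0.053,0.298,0,0,0,-1, -0.233,-0.053,0.298,0,0,0,-1]'
python3 -c "
from h import *
print(case(env.observe()['tool_pos']))"
```

```text
time: 6.42
tool_pos: [0.6199, -0.136, 0.1219]
ee_rot: [0.155, 0.988, -0.0, -0.001]
force: [-0.1, 0.4, 0.2]
width: -0.0001
finger_force: 0.0
[0.06102779 0.13262086 0.12189316]
```

```bash
python3 -m crank '[0.02,0,0,0,0,0,-1, 0.028,0,0,0,0,0,-1, 0.035,0,0,0,0,0,-1, 0.042,0,0,0,0,0,-1, 0.049,0,0,0,0,0,-1, 0.056,0,0,0,0,0,-1, 0.063,0,0,0,0,0,-1, 0.07,0,0,0,0,0,-1, 0.077,0,0,0,0,0,-1, 0.084,0,0,0,0,0,-1, 0.09,0,0,0,0,0,-1, 0.09,0,0,0,0,0,-1]'
python3 -m crank '[0,0,-0.06,0,0,0,-1, 0.05,0.02,-0.12,0,0,0,-1, 0.10,0.03,-0.18,0,0,0,-1, 0.14,0.05,-0.24,0,0,0,-1, 0.15,0.05,-0.30,0,0,0,-1, 0.15,0.05,-0.30,0,0,0,-1]'
python3 - <<'E'
from h import *
p,W=cloud("wrist");save("pics/w4.png",p[90:330,200:460])
C=case(W);b=(C[...,0]>.022)&(C[...,0]<.093)&(abs(C[...,1])<.1)&(C[...,2]>.02)&(C[...,2]<.2)
Q=C[b];print(len(Q),np.percentile(Q,1,0).round(3),np.percentile(Q,99,0).round(3));print(case(env.observe()["tool_pos"]))
E
```

```text
time: 7.92
tool_pos: [0.534, -0.1079, 0.1223]
ee_rot: [0.154, 0.988, 0.0, -0.0]
force: [0.8, -0.0, 0.7]
width: -0.0003
finger_force: 0.0
time: 8.68
tool_pos: [0.4063, -0.0144, 0.4252]
ee_rot: [0.154, 0.988, 0.001, 0.002]
force: [0.4, 0.7, -0.6]
width: -0.0003
finger_force: 0.0
3876 [ 0.023 -0.089  0.024] [0.089 0.025 0.08 ]
[ 0.00898236 -0.10756847  0.42905288]
```

View pics/w4.png

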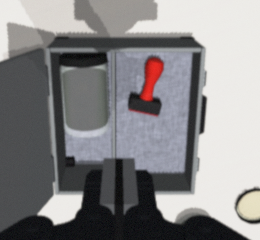

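Jar lies flat (y -0.09..0.025, top about 0.078). Now over to the tape measure, opening the gripper on the way.

```bash
python3 -m crank '[0.005,0.06,0.01,0,0,0,1, 0.01,0.12,0.03,0,0,0,1, 0.02,0.18,0.05,0,0,0,1, 0.03,0.24,0.07,0,0,0,1, 0.04,0.30,0.09,0,0,0,1, 0.05,0.36,0.11,0,0,0,1, 0.05,0.396,0.12,0,0,0,1, 0.05,0.396,0.12,0,0,0,1, 0.05,0.396,0.12,0,0,0,1]' 35
python3 - <<'E'
from h import *
p,W1=cloud("wrist");s=env.observe();h=cv2.cvtColor(p,cv2.COLOR_RGB2HSV)
m=(h[...,0]>20)&(h[...,0]<35)&(h[...,1]>130)&(h[...,2]>80)&(abs(W1[...,2]-.026)<.006)
n,l,st,_=cv2.connectedComponentsWithStats(cv2.morphologyEx(m.astype(np.uint8),cv2.MORPH_CLOSE,np.ones((9,9))));k=1+np.argmax(st[1:,4]);m&=l==k
Q=W1[m];print(st[k]);r=cv2.minAreaRect((Q[:,:2]*1000).astype(np.float32));print("meas",len(Q),np.median(Q[:,2]),r)
M=R.from_quat(s["ee_rot"]).as_matrix();t=np.array([*(np.array(r[0])/1000),.021]);print(s["tool_pos"],M.T@(t-s["tool_pos"]))
E
```

```text
time: 9.85
tool_pos: [0.4805, 0.3767, 0.3019]
ee_rot: [0.155, 0.988, -0.001, 0.0]
force: [-0.3, 0.1, 0.0]
width: 0.0857
finger_force: 0.0
[ 295  164   45   49 1607]
meas 1534 0.02652121259124872 ((526.8253784179688, 359.84686279296875), (52.02178955078125, 58.54407501220703), 71.22638702392578)
[0.48067807 0.37625715 0.30254707] [-0.04880378 -0.0013843   0.28157397]
```

```bash
python3 -m crank '[-0.03,0,0.05,0,0,0,1, -0.049,-0.001,0.10,0,0,0,1, -0.049,-0.001,0.16,0,0,0,1, -0.049,-0.001,0.21,0,0,0,1, -0.049,-0.001,0.25,0,0,0,1, -0.049,-0.001,0.27,0,0,0,1, -0.049,-0.001,0.28,0,0,0,1, -0.049,-0.001,0.28,0,0,0,1, -0.049,-0.001,0.28,0,0,0,-1, -0.049,-0.001,0.28,0,0,0,-1, -0.049,-0.001,0.28,0,0,0,-1, -0.049,-0.001,0.28,0,0,0,-1]' 35
python3 -m crank '[0,0,0,0,0,0,-1, 0,0,-0.02,0,0,0,-1, 0,0,-0.05,0,0,0,-1, 0,0,-0.10,0,0,0,-1, 0,0,-0.16,0,0,0,-1, 0,0,-0.20,0,0,0,-1, 0,0,-0.20,0,0,0,-1]'
```

```text
time: 11.4
tool_pos: [0.5272, 0.3621, 0.0238]
ee_rot: [0.154, 0.988, 0.001, 0.001]
force: [-0.8, -1.7, 6.7]
width: 0.053
finger_force: 38.0
time: 12.28
tool_pos: [0.5282, 0.3626, 0.2277]
ee_rot: [0.155, 0.988, 0.003, 0.003]
force: [-0.3, 0.6, -1.3]
width: 0.0536
finger_force: 37.4
```

```bash
python3 -m crank '[-0.02,-0.06,0,0,0,0,-1, -0.05,-0.11,0,0,0,0,-1, -0.08,-0.16,0,0,0,0,-1, -0.11,-0.21,0,0,0,0,-1, -0.13,-0.26,0,0,0,0,-1, -0.145,-0.31,0,0,0,0,-1, -0.153,-0.344,0,0,0,0,-1, -0.153,-0.344,0.03,0,0,0,-1, -0.153,-0.344,0.03,0,0,0,-1, -0.153,-0.344,0.03,0,0,0,-1]'
python3 - <<'E'
from h import *
s=env.observe();print(s["tool_pos"],case(s["tool_pos"]),s["width"])
p,W=cloud("wrist");save("pics/w5.png",p[60:330,180:480])
E
```

```text
time: 13.52
tool_pos: [0.5672, -0.012, 0.1926]
ee_rot: [0.154, 0.988, 0.0, -0.0]
force: [-0.1, -0.2, -0.5]
width: 0.0533
finger_force: 37.5
[ 0.56715878 -0.01196113  0.19264635] [-0.04115619  0.04478852  0.19264635] 0.053279971492553396
```

View pics/w5.png

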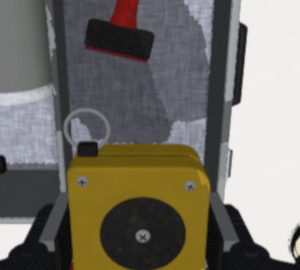

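The picture shows the measure held squarely above the shallow bay, its ring towards the stamp and clear of the foot. Now down.

```bash
python3 -m crank '[-0.003,0,0.04,0,0,0,-1, -0.003,0,0.08,0,0,0,-1, -0.003,0,0.105,0,0,0,-1, -0.003,0,0.117,0,0,0,-1, -0.003,0,0.123,0,0,0,-1, -0.003,0,0.126,0,0,0,-1, -0.003,0,0.126,0,0,0,-1]'
```

```text
time: 14.45
tool_pos: [0.5705, -0.0134, 0.0669]
ee_rot: [0.154, 0.988, 0.0, 0.001]
force: [0.6, 0.1, -0.8]
width: 0.0532
finger_force: 37.5
```

```bash
python3 -m crank '[0,0,0.002,0,0,0,-1, 0,0,0.004,0,0,0,-1, 0,0,0.004,0,0,0,-1]'
python3 -m crank '[0,0,0,0,0,0,0.55, 0,0,0,0,0,0,0.55, 0,0,0,0,0,0,0.55, 0,0,-0.03,0,0,0,0.55, 0,0,-0.08,0,0,0,0.55, 0.03,0,-0.14,0,0,0,-1, 0.07,0,-0.20,0,0,0,-1, 0.12,-0.02,-0.26,0,0,0,-1, 0.15,-0.04,-0.32,0,0,0,-1, 0.15,-0.05,-0.36,0,0,0,-1, 0.15,-0.05,-0.36,0,0,0,-1]'
python3 - <<'E'
from h import *
s=env.observe();print(s["tool_pos"],case(s["tool_pos"]),s["width"])
p,W=cloud("wrist");C=case(W);h=cv2.cvtColor(p,cv2.COLOR_RGB2HSV);np.save("w6.npy",W)
m=(h[...,0]>20)&(h[...,0]<35)&(h[...,1]>130)&(h[...,2]>80)&(C[...,0]>-.1)&(C[...,0]<.02)&(abs(C[...,1])<.11)
Q=C[m];print(len(Q),np.percentile(Q,1,0).round(3),np.percentile(Q,99,0).round(3),np.median(Q,0))
v,u=np.mgrid[:400,:640]
m=(u>60)&(u<255)&(C[...,0]>.11)&(C[...,0]<.25)&(abs(C[...,1])<.1)&(C[...,2]>.11)&(C[...,2]<.32);Q=C[m]
print("lid",len(Q),Q.min(0),Q.max(0),np.median(np.arctan2(Q[:,2]-.09,.1025-Q[:,0])))
save("pics/w6.png",p)
E
```

```text
time: 14.82
tool_pos: [0.5704, -0.0135, 0.0637]
ee_rot: [0.155, 0.988, 0.0, 0.0]
force: [-4.1, 0.5, 11.1]
width: 0.0536
finger_force: 39.1
time: 16.2
tool_pos: [0.4119, -0.0162, 0.426]
ee_rot: [0.155, 0.988, 0.002, 0.003]
force: [0.5, 0.5, -0.6]
width: -0.0
finger_force: 0.0
[ 0.41194079 -0.01623563  0.42600109] [ 0.00997944 -0.10182678  0.42600109] -2.147831000640256e-05
1061 [-0.067  0.019  0.046] [-0.014  0.076  0.068] [-0.03878076  0.03815219  0.06541829]
lid 19809 [ 0.11000984 -0.09998195  0.11034979] [0.17610298 0.09997425 0.28837324] 1.8861524010193813
```

View pics/w6.png

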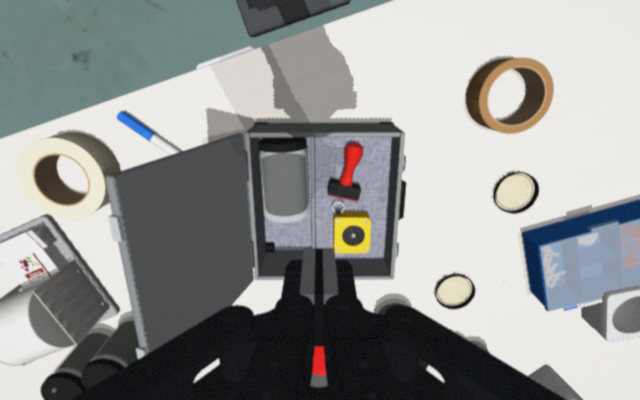

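The last view shows the jar at (285,180), the stamp at (347,172) and the measure at (353,235), all flat in their bays. The lid is at about 1.89 rad, so next I move behind it.

```bash
python3 -m crank '[-0.02,-0.06,0,0,0,0,-1, -0.05,-0.11,0,0,0,0,-1, -0.08,-0.16,0,0,0,0,-1, -0.10,-0.21,0.0,0,0,0,-1, -0.10,-0.217,0.05,0,0,0,-1, -0.10,-0.217,0.10,0,0,0,-1, -0.10,-0.217,0.15,0,0,0,-1, -0.10,-0.217,0.15,0,0,0,-1, -0.10,-0.217,0.15,0,0,0,-1]'
python3 -c "
from h import *
print(case(env.observe()['tool_pos']))"
```

```text
time: 17.38
tool_pos: [0.4414, -0.253, 0.2731]
ee_rot: [0.155, 0.988, -0.0, 0.0]
force: [0.4, 0.2, 0.8]
width: 0.0003
finger_force: 0.0
[ 0.22665049 -0.00192804  0.27313274]
```

```bash
python3 -m crank '[0,0.03,0,0,0,0,-1, 0,0.05,0,0,0,0,-1, 0,0.065,0,0,0,0,-1, 0,0.08,0,0,0,0,-1, 0,0.10,0,0,0,0,-1, 0,0.125,0.002,0,0,0,-1, 0,0.15,0.006,0,0,0,-1, 0,0.15,0.006,0,0,0,-1]'
python3 -c "
from h import *
print(case(env.observe()['tool_pos']))
p,W=cloud('top');C=case(W)
m=(C[...,0]>-.1)&(C[...,0]<.2)&(abs(C[...,1])<.1)&(C[...,2]>.13)&(abs(C[...,1])>.07);Q=C[m];print(len(Q),np.median(np.arctan2(Q[:,2]-.09,.1025-Q[:,0])))"
```

```text
time: 18.38
tool_pos: [0.4873, -0.1076, 0.2663]
ee_rot: [0.153, 0.988, 0.0, -0.0]
force: [-0.2, -1.0, 0.3]
width: 0.0
finger_force: 0.0
[ 0.07421806 -0.00235549  0.26633198]
1329 1.505993518797968
```

```bash
python3 -m crank '[0,0.03,0.011,0,0,0,-1, 0,0.053,0.025,0,0,0,-1, 0,0.075,0.044,0,0,0,-1, 0,0.092,0.065,0,0,0,-1, 0,0.102,0.084,0,0,0,-1, 0,0.11,0.103,0,0,0,-1, 0,0.114,0.12,0,0,0,-1, 0,0.118,0.135,0,0,0,-1, 0,0.118,0.135,0,0,0,-1]'
python3 -c "
from h import *
print(case(env.observe()['tool_pos']))"
```

```text
time: 19.55
tool_pos: [0.5219, 0.0026, 0.13]
ee_rot: [0.154, 0.988, -0.0, -0.001]
force: [0.8, -0.6, 0.0]
width: 0.0001
finger_force: 0.0
[-0.0413308  -0.0027638   0.13003916]
```

```bash
python3 -m crank '[0,0,0.004,0,0,0,-1, 0,0,0.008,0,0,0,-1, 0,0,0.012,0,0,0,-1, 0,0,0.012,0,0,0,-1]'
python3 -c "
from h import *
p,W=cloud('top');C=case(W)
m=(C[...,0]>-.09)&(C[...,0]<.09)&(abs(C[...,1])<.1)&(abs(C[...,1])>.06)&(C[...,2]<.2);Q=C[m]
for a in(-.08,-.04,0,.04,.08):
  k=abs(Q[:,0]-a)<.01;print(a,k.sum(),np.median(Q[k,2]) if k.any() else 0)"
```

```text
time: 20.05
tool_pos: [0.5228, 0.0026, 0.1192]
ee_rot: [0.154, 0.988, -0.0, 0.0]
force: [-0.3, 0.1, 1.6]
width: -0.0001
finger_force: 0.0
-0.08 31 0.09890407312656822
-0.04 25 0.09935513058253424
0 2 0.10003439554350375
0.04 179 0.10007998036622254
0.08 210 0.09914607061887855
```

```bash
python3 -m crank '[0,0,0.003,0,0,0,-1, 0,0,0.006,0,0,0,-1, 0,0,0.006,0,0,0,-1]'
python3 -m crank '[0,0,-0.05,0,0,0,-1, 0,0,-0.1,0,0,0,-1, 0,0,-0.16,0,0,0,-1, 0.02,0.05,-0.22,0,0,0,-1, 0.05,0.10,-0.27,0,0,0,-1, 0.1,0.15,-0.3,0,0,0,-1, 0.1,0.15,-0.3,0,0,0,-1, 0.1,0.15,-0.3,0,0,0,-1]'
python3 -c "
from h import *
p,W=cloud('top');C=case(W)
m=(C[...,0]>-.1)&(C[...,0]<.1)&(abs(C[...,1])<.1)&(C[...,2]<.2);Q=C[m]
A=np.c_[Q[:,:2],np.ones(len(Q))];print(len(Q),np.linalg.lstsq(A,Q[:,2],rcond=None)[0],Q[:,2].min(),Q[:,2].max(),env.observe()['force'])"
```

```text
time: 20.48
tool_pos: [0.523, 0.0025, 0.1184]
ee_rot: [0.155, 0.988, 0.002, 0.0]
force: [-22.3, 2.2, 64.8]
width: -0.0002
finger_force: 32.6
time: 21.48
tool_pos: [0.4724, 0.1795, 0.4146]
ee_rot: [0.152, 0.988, 0.001, 0.001]
force: [0.5, -0.9, -0.5]
width: -0.0002
finger_force: 0.0
5269 [ 0.00133186 -0.00107379  0.10027493] 0.0898181426911888 0.1096259889170517 [-0.2441478  -0.69310127 -0.17329801]
```

The lid is shut: its plane slope is about 0.001 and its top is at 0.100 m. The arm is clear, so I'm handing in.

```bash
python3 -c "
from station import env
print(env.sign_off())"
```

```text
the job is handed in; nothing more can be done
None
```

I handed the job in at about 21.5 s: the jar and stamp lie flat in their bays, the tape measure lies flat beside the stamp, and the lid is shut with the arm clear; no verdict came back.

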